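Shake the lacquer pots on the touch mixer and rack them

TASK

Take the rosewood dome off the touch mixer and stand it on the slate coaster, then shake the pots that are there in the order white, yellow, blue, black: hold each upright, centred on the orange sprung pad, and press it down until the pad is fully home for a good second. Slide every shaken pot along a lane of the low rack, one pot to a lane, under the roof until it stands against the brass stop at the back. Finally put the dome back squarely over the mixer's pad, and leave the funnel, the dome box, the marble and the horn spacer where they are.

Things in the scene. Friction and masses are not known exactly. Their poses are not given: they have to be found in the camera images.
- pot_white: white closed lacquer pot, an upright cylinder 60 mm in diameter and 66 mm tall, about 0.2 to 0.35 kg, white with a thin aluminium band near the top and an aluminium disc on the lid; origin: centre of its underside, z up. May be absent (no pose from the start)
- pot_yellow: yellow closed lacquer pot, an upright cylinder 60 mm in diameter and 66 mm tall, about 0.2 to 0.35 kg, yellow with a thin aluminium band near the top and an aluminium disc on the lid; origin: centre of its underside, z up. May be absent (no pose from the start)
- pot_blue: blue closed lacquer pot, an upright cylinder 60 mm in diameter and 66 mm tall, about 0.2 to 0.35 kg, blue with a thin aluminium band near the top and an aluminium disc on the lid; origin: centre of its underside, z up. May be absent (no pose from the start)
- pot_black: black closed lacquer pot, an upright cylinder 60 mm in diameter and 66 mm tall, about 0.2 to 0.35 kg, black with a thin aluminium band near the top and an aluminium disc on the lid; origin: centre of its underside, z up. May be absent (no pose from the start)
- mixer: touch mixer, fixed: a round grey housing 120 mm wide at the foot, 110 mm at its flat top, 50 mm high, with an orange round pad (64 mm across) in the middle of the top. Origin: centre of the underside, z up
- pad_top (a point): centre of the orange pad's flat upper face, which stands 62 mm above the shelf at rest. The pad is sprung: it starts to yield at about 3 N, needs about 12 N to go all the way down its 12 mm travel, and then meets a hard stop; a pot's own weight sinks it only about 1 mm
- mixer_pad (a joint): travel of the sprung pad in m: 0 up, 0.012 fully down; it springs back when let go
- dome: rosewood dust dome, loose, 0.15 kg, 96 mm across its foot, 40 mm high, with an upright brass knob on top, 24 mm in diameter, 40 to 72 mm above the foot. Origin: centre of the foot, z up. It starts on the mixer's top (foot 50 mm above the shelf) covering the pad without touching it: hollow inside, 88 mm across at the foot, 80 mm at 12 mm up, 21 mm deep
- coaster: grey slate coaster, fixed, 110 x 110 x 8 mm; origin: centre of its underside, z up
- rack: low wooden rack, fixed: a clear acrylic roof over three lanes along its x axis, open at the front (-x). Origin: on the shelf, below the middle of the roof's front edge; x points into the rack, z up. Roof: x = 0 to 85 mm, 258 mm wide along y, underside 76 and top 84 mm above the shelf
- rack_lane (a point): middle of the middle lane's front end, on the shelf (rack frame x = -130 mm, y = 0). Lanes are centred at rack y = -80, 0 and +80 mm, 74 mm wide between low rails (6 mm thick, 15 mm high) from rack x = -130 to +48 mm; pots stand and slide on the shelf itself between the rails (2 to 5 N to slide)
- rack_stop (a point): middle of the front face of the fixed brass stop bar, 25 mm high, that crosses the back of all lanes, on the shelf (rack frame x = 48 mm, y = 0). A pot against it has its centre at rack x = 18 mm and stands 12 mm proud of the roof's edge
- funnel_stand: bystander: white plastic funnel in a steel holder over a glass jar, base 90 x 90 mm, 138 mm tall, loose; origin: centre of its underside
- box: bystander: round rosewood dome box with a brass cam lock, 110 mm across, 80 mm tall, loose; origin: centre of its underside
- marble: bystander: pearly marble on a dark wooden ring foot, 56 mm across, 52 mm tall, loose; origin: centre of its underside
- comb: bystander: stubby comb-shaped horn spacer lying flat, about 57 x 80 x 12 mm, loose; origin: on its underside
There are look-alikes about, which are no part of the job. Of the things that look like the coaster, take the one that is nearest to the robot's base at the start. Leave any green look-alike of the mixer alone.

How it is judged:
On the way, in this order (a step that is already met when the one before it is completed fails the run):
1. the dome stands on the coaster, let go (horizontal distance between dome and coaster below 0.03 m and height (world z) of dome below 0.013 m and angle between dome's own z axis and vertical below 0.1 rad and contact force between the fingers and dome below 0.1 N), for 0.2 s.
2. the white pot is pressed upright on the pad, centred within 15 mm, its underside at most 51.8 mm above the mixer's foot (fully down is 50 mm) (z of pot_white in the frame of mixer between 0.045 and 0.0518 m and horizontal distance between pot_white and pad_top below 0.015 m and angle between pot_white's own z axis and vertical below 0.15 rad and contact force between pot_white and mixer above 5 N), for 0.8 s.
3. the yellow pot is pressed upright on the pad, centred within 15 mm, its underside at most 51.8 mm above the mixer's foot (fully down is 50 mm) (z of pot_yellow in the frame of mixer between 0.045 and 0.0518 m and horizontal distance between pot_yellow and pad_top below 0.015 m and angle between pot_yellow's own z axis and vertical below 0.15 rad and contact force between pot_yellow and mixer above 5 N), for 0.8 s.
4. the blue pot is pressed upright on the pad, centred within 15 mm, its underside at most 51.8 mm above the mixer's foot (fully down is 50 mm) (z of pot_blue in the frame of mixer between 0.045 and 0.0518 m and horizontal distance between pot_blue and pad_top below 0.015 m and angle between pot_blue's own z axis and vertical below 0.15 rad and contact force between pot_blue and mixer above 5 N), for 0.8 s.
5. the black pot is pressed upright on the pad, centred within 15 mm, its underside at most 51.8 mm above the mixer's foot (fully down is 50 mm) (z of pot_black in the frame of mixer between 0.045 and 0.0518 m and horizontal distance between pot_black and pad_top below 0.015 m and angle between pot_black's own z axis and vertical below 0.15 rad and contact force between pot_black and mixer above 5 N), for 0.8 s.
At the end, for the whole second after the job is handed in: every pot present stands upright (within 0.1 rad) on the shelf in a lane of the rack, at most 8 mm short of the brass stop, at rest; the dome rests flat on the mixer's top, centred within 12 mm (x of pot_white in the frame of rack between 0.01 and 0.025 m and y of pot_white in the frame of rack between -0.1 and 0.1 m and height (world z) of each of pot_white, pot_yellow, pot_blue, pot_black below 0.006 m and angle between each of pot_white, pot_yellow, pot_blue, pot_black's own z axis and vertical below 0.1 rad and linear speed of each of pot_white, pot_yellow, pot_blue, pot_black, dome below 0.02 m/s and x of pot_yellow in the frame of rack between 0.01 and 0.025 m and y of pot_yellow in the frame of rack between -0.1 and 0.1 m and x of pot_blue in the frame of rack between 0.01 and 0.025 m and y of pot_blue in the frame of rack between -0.1 and 0.1 m and x of pot_black in the frame of rack between 0.01 and 0.025 m and y of pot_black in the frame of rack between -0.1 and 0.1 m and z of dome in the frame of mixer between 0.046 and 0.054 m and horizontal distance between dome and mixer below 0.012 m and angle between dome's own z axis and vertical below 0.06 rad); the robot touches nothing.
It fails at once if the funnel stand is moved more than 30 mm (distance of funnel_stand from where it was at the start of the episode above 0.03 m).
It fails at once if the rosewood dome box is moved more than 30 mm (distance of box from where it was at the start of the episode above 0.03 m).
It fails at once if the marble is moved more than 30 mm (distance of marble from where it was at the start of the episode above 0.03 m).
It fails at once if the horn spacer is moved more than 30 mm (distance of comb from where it was at the start of the episode above 0.03 m).
Of pot_white, pot_yellow, pot_blue, pot_black only 2 to 3 are there at a start; the rules pass over those that are not, and their reading is None.
At some moment in a run one of pot_white, pot_yellow, pot_blue, pot_black may be knocked a few centimetres aside while the robot is not near it.
It also fails if it takes over 210 s, if anything falls off the work surface, if the arm or the gripper's body presses on something with over 40 N, if the wrist force passes 120 N, or if a joint passes its speed limit or range.

ROBOT

A 6-joint arm with a two-finger parallel gripper is mounted at the origin on the work surface. World frame = base frame: x ahead of the robot, y to its left, z up, the work surface at z = 0. Lengths are in m, angles in rad, forces in N, time in s.
With the tool pointing down it reaches from about 0.325 to 0.875 m from the base axis. Payload 4.4 kg.
Tool frame: the origin (TCP) lies at the very end of the fingers, on their centre line; the grasp point (between the pads) lies 19 mm behind it; z points along the fingers, y is the line along which they close (so a half turn about z gives the same grasp; the last joint's range is limited). The gripper opens to 85 mm and grips with 20 to 120 N. Pads are 22 mm wide; open, the fingers measure 114 mm over their backs; the gripper's body (76 mm by 85 mm) begins 54 mm behind the grasp point. The pads swing forward as they close: fully open they stand 13 mm farther back than shut.
Start: joints at [1.149, 0.207, 1.542, -0, 1.393, -0.15], TCP at [0.154, 0.554, 0.231] pointing down, gripper open.
Joint ranges: [-2.73, 2.73], [-0.86, 2.22], [0.23, 2.46], [-1.11, 4.25], [0.08, 2.63], [-2.82, 2.82]. Speed limits (rad/s): [2.79, 2.79, 3.14, 3.14, 3.14, 3.14].

INTERFACE

Orientations are given as a unit quaternion [w, x, y, z].
In Python, from workcell import * gives the robot as it stands. Calls block until the motion is done:
- move_pose(position, orientation): joint-space move of the TCP to a pose.
- move_l(position, attitude=None, max_speed=0.15, stop_force=None): straight line of the TCP; attitude=None keeps the orientation; max_speed is the mean speed in m/s. With stop_force (N) it stops when the force on the tool has changed by that much, and returns True; else False.
- move_j(angles): joint-space move.
- release() and close(newtons=None): open the fingers fully, or close them until they stop; newtons is the grip in N (None keeps the last).
- pause(seconds).
- inverse_kinematics(position, orientation): joint angles nearest the present ones, or None.
- read_state(): the state.
- camera(name): name is "scene" or "top" or "wrist"; returns the picture (420x560x3 uint8, red, green, blue); there is no depth.
- get_calibration(name): a dict with "K" (3x3 intrinsics, pixels), "dist" ([k1, k2, p1, p2, k3] as OpenCV has them; the pictures are not rectified), "position" and "orientation" of the camera in the world; the wrist camera has in their place "T_tool_cam" (4x4, takes a point from camera to tool coordinates, whose origin is the TCP and whose axes are the flange's). Camera axes: x right, y up, looking along -z (the intrinsics and any distortion apply to the point x, -y, -z); pixel columns grow to the right and rows downward; lengths in m; the calibration is good to about 2 mm. A picture is of the moment at which its call begins: read the wrist's pose just before it. get_calibration takes no time and is no camera call.
A pose or a line that the arm cannot do raises PlanningError and nothing moves.
- hand_in(): hands the job in; it is judged then, once.
The state is a dict: "time_s": time; "qpos": joint angles; "joint_velocities": joint speeds; "tau": joint torques, N m; "tool_pos": TCP position; "eef_rot": TCP orientation; "contact_force": force on the tool from outside, world axes, zero at the start; "torque": the same for the moment, N m; "grip_width": finger opening in m; "grip_force": force on a finger pad.
Only numpy, scipy, OpenCV 4.12 (cv2) and the standard library are available. Lean on these libraries where they do the work, as an engineer would, in place of code of your own. Each camera call takes 0.05 s, during which the arm holds its last target. There are 200 camera calls.

## Working session

There is one attempt and no reset: what is moved stays moved. The work goes in short steps, each a Python script; the robot and the scene stay as the last script left them, time stands still between calls to the robot, and variables do not carry over. Pictures are saved under pics/ and viewed, at most 14 in all, crops included, and the job is handed in when it is done.

```bash
mkdir -p pics; ls
python3 - <<'E'
from workcell import *
import cv2,json
for n in ("scene","top","wrist"):
    cv2.imwrite(f"pics/{n}0.png",camera(n)[:,:,::-1])
    print(n,{k:(v.tolist() if hasattr(v,'tolist') else v) for k,v in get_calibration(n).items()})
s=read_state();print(s['tool_pos'],s['eef_rot'],s['time_s'],s['grip_width'])
E
```

```text
pics
scene {'K': [[412.2430225576876, 0.0, 281.71058221495394], [0.0, 412.2430225576876, 209.18831777394897], [0.0, 0.0, 1.0]], 'dist': [-0.11826440814268645, 0.0, 0.0, 0.0, 0.0], 'position': [1.3079760096223578, 0.020279527026177222, 0.8103514345292857], 'orientation': [0.6622312447464384, 0.2781459458094808, 0.2697905917693489, 0.6413249160168943]}
top {'K': [[512.6641800249389, 0.0, 280.967635606381], [0.0, 512.6641800249389, 202.25749716321533], [0.0, 0.0, 1.0]], 'dist': [-0.1885792354971812, 0.0, 0.0, 0.0, 0.0], 'position': [0.27902484953313306, 0.07093133629609452, 1.3467190944784293], 'orientation': [-0.6807008963161814, -0.07547436410708423, 0.07750180022274372, 0.7245297654887703]}
wrist {'K': [[326.6602930713922, 0.0, 283.7390252075464], [0.0, 326.6602930713922, 210.26646679693906], [0.0, 0.0, 1.0]], 'dist': [-0.05635989893157831, 0.0, 0.0, 0.0, 0.0], 'T_tool_cam': [[0.0002877883705557326, 0.9579595583246057, 0.28690312266055773, 0.07321988588072303], [0.9999999322450932, -0.00020983447018955339, -0.00030245545558440714, -0.0003776147978571398], [-0.00022953792990540453, 0.2869031902646264, -0.9579595538060661, -0.14236531420601944], [0.0, 0.0, 0.0, 1.0]]}
[0.15412963 0.55332747 0.23033018] [-2.54976961e-04  1.35472342e-01  9.90780689e-01 -8.98196506e-04] 0.15 0.08554406836110406
```

View pics/top0.png

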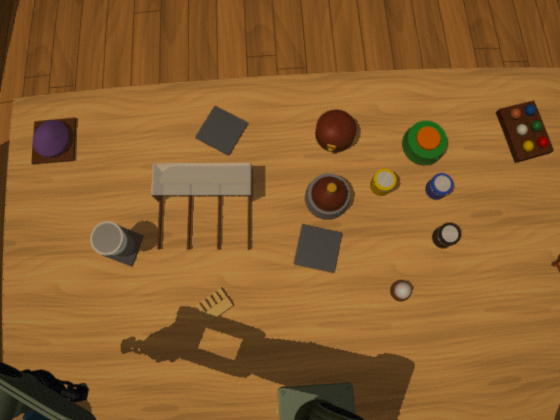

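View pics/scene0.png

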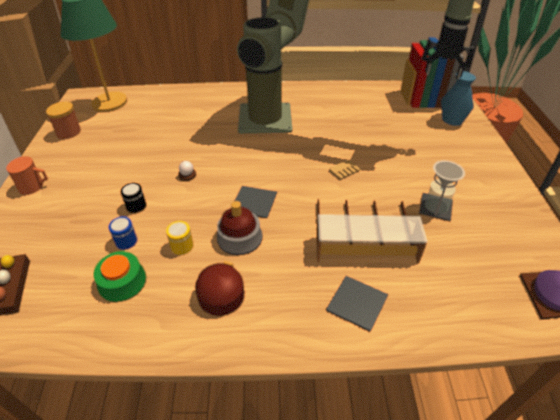

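White is absent; the pots present are yellow (385,180), blue (441,185) and black (448,235) in the top view. The dome is on the grey mixer at (328,195), the near coaster is at (318,248), and the rack roof spans (152–251, 164–195).

```bash
cat > h.py <<'E'
from workcell import *
import numpy as np, cv2
from scipy.spatial.transform import Rotation as R
from scipy.optimize import least_squares
def rot(q): return R.from_quat([q[1],q[2],q[3],q[0]]).as_matrix()
F=np.diag([1,-1,-1.])
def campose(n,state=None):
    c=get_calibration(n); K=np.array(c['K']); d=np.array(c['dist'])
    if n=='wrist':
        s=state or read_state(); T=np.array(c['T_tool_cam']); Rt=rot(s['eef_rot'])
        Rw=Rt@T[:3,:3]; p=Rt@T[:3,3]+np.array(s['tool_pos'])
    else: Rw=rot(c['orientation']); p=np.array(c['position'])
    return dict(K=K,d=d,R=Rw,p=p)
def proj(c,P):
    pc=(np.atleast_2d(P)-c['p'])@c['R']@F
    return cv2.projectPoints(pc.reshape(-1,1,3),np.zeros(3),np.zeros(3),c['K'],c['d'])[0].reshape(-1,2)
def ray(c,uv):
    n=cv2.undistortPoints(np.array(uv,float).reshape(-1,1,2),c['K'],c['d']).reshape(-1,2)
    r=np.c_[n,np.ones(len(n))]@F@c['R'].T
    return r/np.linalg.norm(r,axis=1,keepdims=True)
def tri(obs):  # [(cam,uv)...] -> point, pixel residual
    A=np.zeros((3,3));b=np.zeros(3)
    for c,uv in obs:
        r=ray(c,uv)[0];M=np.eye(3)-np.outer(r,r);A+=M;b+=M@c['p']
    x0=np.linalg.solve(A,b)
    s=least_squares(lambda x:np.concatenate([proj(c,x)[0]-uv for c,uv in obs]),x0)
    return s.x,np.abs(s.fun).max()
def onz(c,uv,z):
    r=ray(c,uv); return c['p']+r*((z-c['p'][2])/r[:,2])[:,None]
def down(yaw):  # tool z down, tool y along (cos yaw, sin yaw)
    y=np.array([np.cos(yaw),np.sin(yaw),0]);z=np.array([0,0,-1.]);x=np.cross(y,z)
    q=R.from_matrix(np.c_[x,y,z]).as_quat(); return [q[3],q[0],q[1],q[2]]
E
python3 - <<'E'
from h import *
np.set_printoptions(precision=4,suppress=True)
t,s=campose('top'),campose('scene')
for n,a,b in [('knob',(331,187),(236,206)),('yel lid',(385,178),(179,229)),('blue lid',(442,184),(121,226)),('black lid',(450,233),(133,189)),('coaster',(318,248),(256,201)),
 ('roofFL',(153,196),(425,219)),('roofFR',(251,196),(318,219)),('marble',(402,289),(186,167)),('railL',(160,249),(401,187)),('railR',(250,249),(319,187))]:
    print(n,*tri([(t,a),(s,b)]))
print(onz(t,[(160,249),(190,249),(220,249),(250,249)],.015), onz(t,[(152,196),(251,196),(250,163),(152,164)],.084))
print(onz(t,[(310,225),(342,234),(333,272),(294,263)],.008).mean(0))
for yaw in (0,np.pi,np.pi/2,-np.pi/2):
  for p in ([.62,-.1,.25],[.6,-.3,.25],[.5,-.35,.25],[.45,.3,.1],[.62,.3,.1],[.45,.12,.03]):
    q=inverse_kinematics(p,down(yaw)); print(yaw,p,None if q is None else np.round(q,2))
E
```

```text
knob [ 0.5815 -0.0681  0.1129] 0.20451556904242807
yel lid [ 0.6086 -0.2147  0.0645] 0.6387149158485954
blue lid [ 0.5856 -0.3695  0.0555] 0.3100675413560907
black lid [ 0.4522 -0.369   0.0641] 1.2218403018055426
coaster [ 0.4455 -0.0296  0.0007] 1.087072255438244
roofFL [0.6    0.3978 0.0694] 3.5309787301268045
roofFR [0.583  0.1347 0.0623] 0.11996117359521463
marble [ 0.321  -0.2389  0.0319] 0.2989638887215733
railL [0.4607 0.3776 0.0561] 1.0624612675011917
railR [0.4479 0.1475 0.051 ] 1.3514234004607033
[[0.4659 0.3847 0.015 ]
 [0.4615 0.3044 0.015 ]
 [0.4569 0.2251 0.015 ]
 [0.4522 0.1464 0.015 ]] [[0.594  0.3874 0.084 ]
 [0.5778 0.1333 0.084 ]
 [0.665  0.1316 0.084 ]
 [0.6797 0.3872 0.084 ]]
[ 0.4433 -0.0363  0.008 ]
0 [0.62, -0.1, 0.25] [-0.3   0.3   1.38 -0.    1.46 -0.3 ]
0 [0.6, -0.3, 0.25] [-0.59  0.4   1.26 -0.    1.49 -0.59]
0 [0.5, -0.35, 0.25] [-0.75  0.27  1.43 -0.    1.45 -0.75]
0 [0.45, 0.3, 0.1] [ 0.43  0.28  1.74 -0.    1.12  0.43]
0 [0.62, 0.3, 0.1] [ 0.33  0.56  1.34 -0.    1.24  0.33]
0 [0.45, 0.12, 0.03] [ 0.07  0.26  1.96 -0.    0.92  0.07]
3.141592653589793 [
[... 567 characters left out ...]
 -0.    1.45 -2.32]
1.5707963267948966 [0.45, 0.3, 0.1] [ 0.43  0.28  1.74 -0.    1.12 -1.14]
1.5707963267948966 [0.62, 0.3, 0.1] [ 0.33  0.56  1.34 -0.    1.24 -1.25]
1.5707963267948966 [0.45, 0.12, 0.03] [ 0.07  0.26  1.96 -0.    0.92 -1.5 ]
-1.5707963267948966 [0.62, -0.1, 0.25] [-0.3   0.3   1.38 -0.    1.46  1.27]
-1.5707963267948966 [0.6, -0.3, 0.25] [-0.59  0.4   1.26 -0.    1.49  0.98]
-1.5707963267948966 [0.5, -0.35, 0.25] [-0.75  0.27  1.43 -0.    1.45  0.82]
-1.5707963267948966 [0.45, 0.3, 0.1] [ 0.43  0.28  1.74 -0.    1.12  2.  ]
-1.5707963267948966 [0.62, 0.3, 0.1] [ 0.33  0.56  1.34 -0.    1.24  1.9 ]
-1.5707963267948966 [0.45, 0.12, 0.03] [ 0.07  0.26  1.96 -0.    0.92  1.65]
```

```bash
cat > look.py <<'E'
from h import *
import pickle
def look(name,views,pauses=.3):
    ims=[];st=[]
    for p,yaw in views:
        move_pose(p,down(yaw)); pause(pauses)
        s=read_state(); im=camera('wrist'); ims.append(im); st.append(campose('wrist',s))
    pickle.dump((ims,st),open(name+'.pkl','wb')); return ims,st
E
python3 - <<'E'
from look import *
ims,st=look('L1',[([.52,.26,.2],0),([.6,.2,.2],0),([.48,-.06,.2],0),([.58,-.08,.22],0),([.52,-.3,.2],0),([.6,-.3,.2],0)])
for k in range(3): cv2.imwrite(f'pics/m{k}.png',np.vstack([i[60:360,:,::-1] for i in ims[2*k:2*k+2]]))
print(read_state()['time_s'])
E
```

```text
7.3917
```

View pics/m0.png

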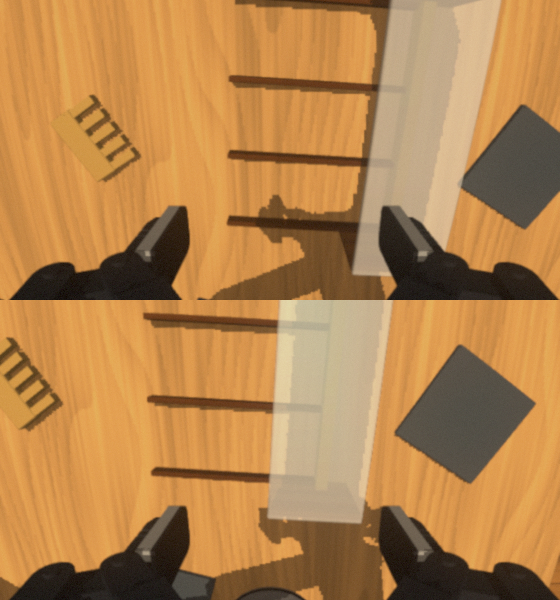

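View pics/m1.png

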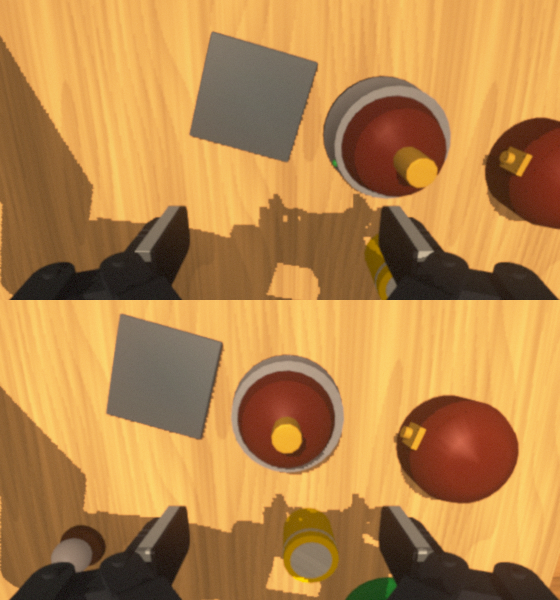

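View pics/m2.png

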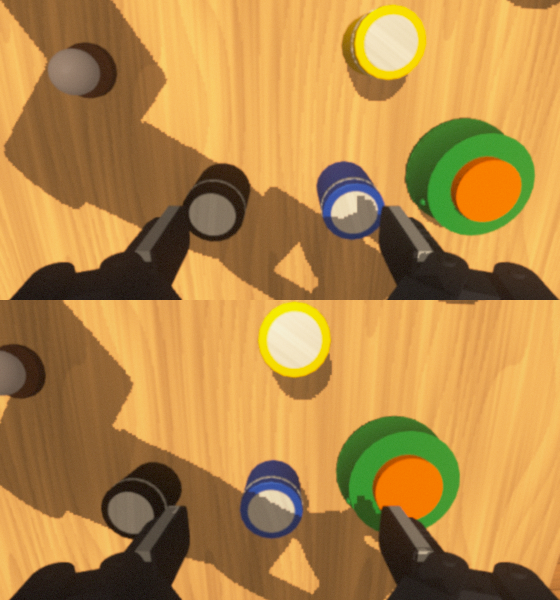

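Run:
```python
from h import *
import pickle
np.set_printoptions(precision=4,suppress=True)
ims,c=pickle.load(open('L1.pkl','rb'))
T=campose('top')
def two(n,i,a,b,top=None):
    o=[(c[i],(a[0],a[1]+60)),(c[i+1],(b[0],b[1]-240))]
    if top: o.append((T,top))
    r=tri(o); print(n,*r); return r[0]
two('knob',2,(422,173),(286,439));two('knob3',2,(422,173),(286,439),(331,187))
C=[two('coast',2,a,b) for a,b in zip([(213,33),(317,63),(289,161),(191,133)],[(122,315),(222,344),(203,438),(108,412)])]
print('coaster',np.mean(C,0))
two('yel',4,(391,42),(295,339),(385,179));two('blue',4,(352,208),(272,508),(442,184));two('black',4,(212,213),(132,512),(450,234))
rl=[two('rail',0,a,b) for a,b in zip([(231,79),(231,154),(230,220)],[(147,318),(150,399),(155,471)])]
two('roofFR',0,(353,273),(268,517))
p=onz(c[0],[(231,139),(231,214),(230,280)],.015);print(p);print(onz(c[1],[(147,78),(150,159),(155,231)],.015))
# orange/knob centroids
for i in (2,3):
    h=cv2.cvtColor(ims[i],cv2.COLOR_RGB2HSV);m=((h[...,0]>16)&(h[...,0]<26)&(h[...,1]>190)&(h[...,2]>190)).astype(np.uint8)
    n,l,s,ce=cv2.connectedComponentsWithStats(m);k=np.argsort(-s[1:,4])[:3]+1;print(i,s[k,4],ce[k])
```

```text
knob [ 0.5806 -0.0697  0.1222] 0.2369439532982085
knob3 [ 0.5804 -0.0694  0.1226] 1.1201618851044373
coast [0.4104 0.0327 0.0046] 0.09200514494318668
coast [0.5135 0.0031 0.0018] 0.6558370365826818
coast [ 0.4861 -0.1008  0.0009] 0.27146763956091036
coast [ 0.3808 -0.0691  0.0037] 0.251106073950524
coaster [ 0.4477 -0.0335  0.0028]
yel [ 0.6081 -0.2166  0.0637] 0.6661300607639191
blue [ 0.5874 -0.3719  0.054 ] 0.6874687028699782
black [ 0.4514 -0.3742  0.06  ] 0.414529789073697
rail [0.4657 0.3077 0.0064] 0.3158884109710698
rail [0.463  0.2295 0.0118] 0.5892156705232878
rail [0.4579 0.1498 0.0087] 0.17656226245702555
roofFR [0.5853 0.1338 0.0821] 0.1389414412336123
[[0.4673 0.3086 0.015 ]
 [0.464  0.2312 0.015 ]
 [0.4592 0.1535 0.015 ]]
[[0.4689 0.3065 0.015 ]
 [0.4638 0.2294 0.015 ]
 [0.4605 0.152  0.015 ]]
2 [698 123  57] [[421.3582 232.1705]
 [523.7967 224.2764]
 [510.7895 217.7719]]
3 [686 137  73] [[286.102  197.9475]
 [417.927  198.0657]
 [408.1507 192.2603]]
```

Run:
```python
from h import *
import pickle
np.set_printoptions(precision=4,suppress=True)
ims,c=pickle.load(open('L1.pkl','rb')); T=campose('top')
m=[(-.13,y,.015) for y in (.04,-.04,-.12)]
M=[(c[0],m+[(0,-.129,.084)],[(231,139),(231,214),(230,280),(353,333)]),
   (c[1],m+[(0,-.129,.084),(.085,-.129,.084)],[(147,78),(150,159),(155,231),(268,277),(361,282)]),
   (T,[(-.13,.12,.015)]+m+[(0,.129,.084),(0,-.129,.084)],[(160,249),(190,249),(220,249),(250,249),(152,196),(251,196)])]
def f(p):
    Rz=R.from_euler('z',p[2]).as_matrix()
    return np.concatenate([(proj(k,np.array(a)@Rz.T+[p[0],p[1],0])-b).ravel() for k,a,b in M])
s=least_squares(f,[.59,.27,-.05],loss='soft_l1');print(s.x);print(f(s.x).reshape(-1,2).round(1).tolist())
print(least_squares(lambda p:f(p)[:18],[.59,.27,-.05]).x)
np.save('rack.npy',s.x)
# dome
k=[.5805,-.0697]
move_pose([*k,.19],down(0)); move_l([*k,.096],max_speed=.1)
close(40); g=read_state(); print(g['grip_width'],g['tool_pos'],g['time_s'])
move_l([*k,.19]); print(read_state()['grip_width'],read_state()['contact_force'])
```

```text
[ 0.5938  0.2624 -0.056 ]
[[-1.1, -1.1], [-2.0, 1.3], [-1.5, 2.9], [1.7, 1.6], [-3.0, -3.4], [-2.0, -0.4], [-2.6, 1.8], [1.5, 1.1], [3.9, 0.8], [-1.8, -1.7], [-2.0, -1.7], [-1.9, -1.7], [-1.4, -1.8], [-1.5, -2.6], [-0.3, -3.4]]
[ 0.5948  0.2621 -0.0632]
0.023117196074756697 [ 0.5808 -0.0698  0.0964] 10.0
0.02243456860967201 [ 0.8543 -0.0549 -1.4738]
```

Run:
```python
from look import *
np.set_printoptions(precision=4,suppress=True)
k=[.447,-.034]
move_l([*k,.12]); print(move_l([*k,.05],max_speed=.04,stop_force=4),read_state()['tool_pos'])
release(); pause(.3); print(read_state()['tool_pos']); move_l([*k,.2])
ims,st=look('L2',[([.55,-.07,.2],0),([.63,-.07,.2],0),([.585,-.33,.2],0),([.44,-.33,.2],0)])
hs=[]
for im,c in zip(ims[:2],st):
    h=cv2.cvtColor(im,cv2.COLOR_RGB2HSV);m=((h[...,0]>4)&(h[...,0]<14)&(h[...,1]>215)&(h[...,2]>180)).astype(np.uint8)
    n,l,s,ce=cv2.connectedComponentsWithStats(m);j=np.argmax(s[1:,4])+1
    ct=cv2.findContours((l==j).astype(np.uint8),0,1)[0][0]; e=cv2.fitEllipse(ct); print(s[j],ce[j],e); hs.append((c,np.array(e[0])))
print(tri(hs))
cv2.imwrite('pics/m3.png',np.hstack([np.vstack([i[:300,80:480,::-1] for i in ims[:2]]),np.vstack([i[60:360,80:480,::-1] for i in ims[2:]])]))
print(read_state()['time_s'])
```

```text
True [ 0.4469 -0.034   0.0543]
[ 0.4453 -0.0335  0.0532]
[293 166  10   9  12] [297.8333 169.5   ] ((297.6111145019531, 169.88888549804688), (1.367794732456875e-15, 0.7071067690849304), 0.0)
[239 161   9   4   9] [243.     162.4444] ((243.0018310546875, 162.4578857421875), (0.7894692420959473, 8.388960838317871), 112.43268585205078)
(array([ 0.5692, -0.0722, -0.1333]), np.float64(3.5730832062498337))
19.4917
```

View pics/m3.png

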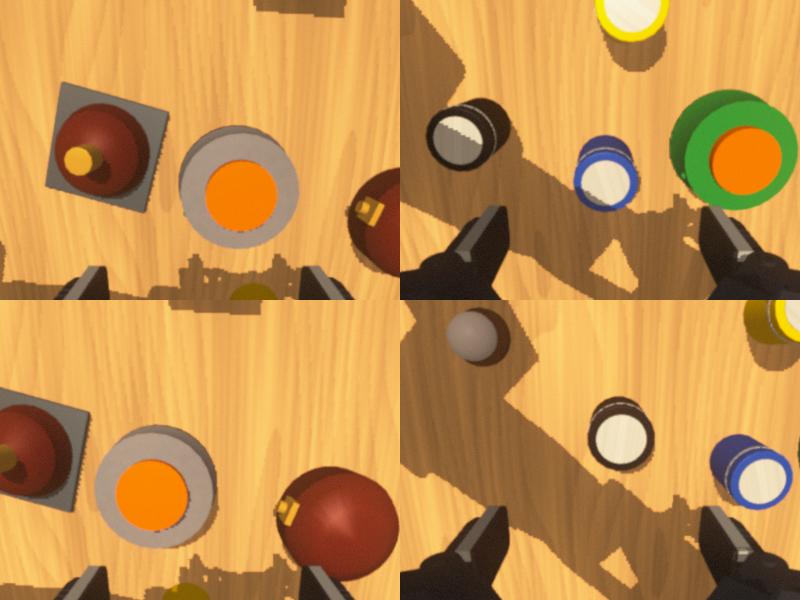

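The dome stands upright on the coaster. Pad centre is at (241,196) and (152,494), the blue lid at (606,184) and (762,481), the black lid at (459,140) and (621,439).

Run:
```python
from h import *
import pickle
np.set_printoptions(precision=4,suppress=True)
ims,c=pickle.load(open('L2.pkl','rb')); i1,c1=pickle.load(open('L1.pkl','rb'))
print('pad',tri([(c[0],(321,196)),(c[1],(232,194))]), onz(c[0],[(321,196)],.062),onz(c[1],[(232,194)],.062))
B=[(c[2],(286,244)),(c[3],(442,241))]; print('blue',tri(B),onz(c[2],[(286,244)],.066))
B=[(c[2],(139,200)),(c[3],(301,199))]; print('black',tri(B),onz(c[3],[(301,199)],.066))
print('yel',tri([(c[2],(312,67)),(c1[4],(391,102)),(c1[5],(295,99))]),onz(c[2],[(312,67)],.066),onz(c1[4],[(391,102)],.066))
```

```text
pad (array([ 0.5824, -0.068 ,  0.0577]), np.float64(0.7432273940466416)) [[ 0.582  -0.0676  0.062 ]] [[ 0.5832 -0.0662  0.062 ]]
blue (array([ 0.5875, -0.3707,  0.0647]), np.float64(0.7221062383183039)) [[ 0.5875 -0.3708  0.066 ]]
black (array([ 0.456 , -0.3303,  0.0633]), np.float64(0.11390764887573823)) [[ 0.4558 -0.3297  0.066 ]]
yel (array([ 0.6086, -0.2176,  0.0591]), np.float64(2.873356883231992)) [[ 0.6074 -0.2207  0.066 ]] [[ 0.6075 -0.2168  0.066 ]]
```

```bash
cat > job.py <<'E'
from look import *
np.set_printoptions(precision=4,suppress=True)
rk=np.load('rack.npy'); TH=rk[2]; PAD=[.582,-.068]; G=.025
def rack(x,y): c,s=np.cos(TH),np.sin(TH); return [rk[0]+c*x-s*y, rk[1]+s*x+c*y]
def say(n): s=read_state(); print(n,round(s['time_s'],1),np.array(s['tool_pos']),round(s['grip_width'],4),np.array(s['contact_force']).round(1))
def shake(pot,yaw):
    move_pose([*pot,.16],down(yaw)); move_l([*pot,G],max_speed=.12); close(80); say('grip')
    move_l([*pot,.18]); move_pose([*PAD,.16],down(yaw)); say('over')
    move_l([*PAD,.062+G+.006],max_speed=.1)
    print(move_l([*PAD,.050+G-.006],max_speed=.02,stop_force=22)); say('press')
    pause(1.3); say('held'); move_l([*PAD,.18])
def lane(y):
    a=rack(-.08,y); move_pose([*a,.16],down(TH)); move_l([*a,.035],max_speed=.12)
    print(move_l([*a,G-.004],max_speed=.02,stop_force=3)); say('down'); release(); pause(.2)
    move_l([*a,.13]); close(20); b=rack(-.165,y); move_l([*b,.13]); move_l([*b,.024])
    print(move_l([*rack(-.1,y),.024],max_speed=.06,stop_force=15))
    print(move_l([*rack(-.015,y),.024],max_speed=.04,stop_force=12)); say('pushed')
    s=np.array(read_state()['tool_pos'])[:2]-rk[:2]; c,n=np.cos(TH),np.sin(TH); print('rack xy',c*s[0]+n*s[1],-n*s[0]+c*s[1])
    move_l([*rack(-.06,y),.024]); move_l([*rack(-.06,y),.16]); release()
E
python3 - <<'E'
from job import *
shake([.6075,-.218],0)
E
```

```text
grip 22.0 [ 0.6085 -0.2185  0.0264] 0.0583 [ 0.5 -0.5  4.7]
over 23.8 [ 0.5815 -0.0672  0.1593] 0.0585 [-0.7 -0.4 -3.3]
True
press 25.5 [ 0.5825 -0.0681  0.0769] 0.0586 [-1.8  0.6  7.7]
held 26.8 [ 0.5825 -0.0681  0.0771] 0.0581 [-2.8  0.5  8. ]
```

Run:
```python
from job import *
move_l([*PAD,.094],max_speed=.1)
for i in range(6):
    z=.078-.001*i
    print(move_l([*PAD,z],max_speed=.01,stop_force=30)); pause(.25); say(z)
    if read_state()['contact_force'][2]>22: break
pause(1.2); say('held')
cv2.imwrite('pics/press.png',camera('scene')[150:330,130:330,::-1].repeat(3,0).repeat(3,1))
move_l([*PAD,.18]); say('up')
```

```text
False
0.078 30.7 [ 0.5821 -0.068   0.0788] 0.0585 [-3.   0.6  6. ]
False
0.077 31.2 [ 0.5821 -0.068   0.0779] 0.0588 [-4.4  0.5  7.2]
False
0.076 31.7 [ 0.5821 -0.068   0.077 ] 0.0585 [-5.1  0.6  9.2]
False
0.075 32.2 [ 0.5822 -0.068   0.0764] 0.0584 [-5.2  0.8  9.5]
False
0.074 32.7 [ 0.5822 -0.068   0.0764] 0.0585 [-8.5  2.5 15.2]
False
0.073 33.2 [ 0.5822 -0.068   0.0764] 0.0589 [-10.7   3.   19.6]
held 34.4 [ 0.5822 -0.068   0.0763] 0.0586 [-10.    2.7  19.3]
up 35.3 [ 0.581  -0.0678  0.1782] 0.0586 [ 0.4  0.1 -4. ]
```

View pics/press.png

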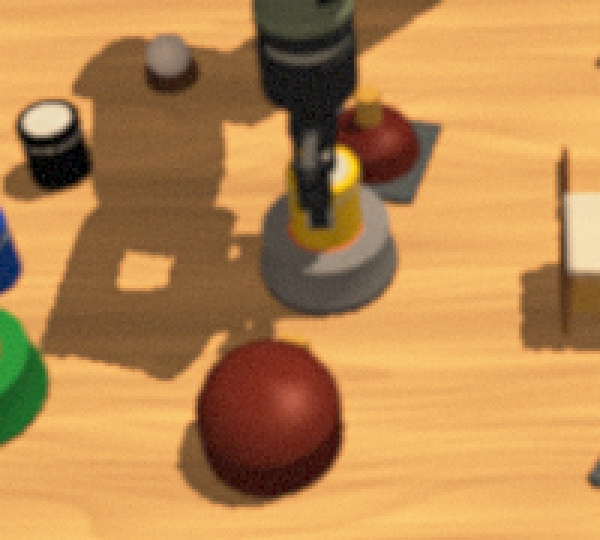

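The yellow pot bottomed out upright: the height stopped at 0.0764 while the force rose. Next I place it in the left lane.

```bash
sed -i 's/\.050+G-.006\],max_speed=.02,stop_force=22/.050+G-.003],max_speed=.01,stop_force=45/' job.py
python3 - <<'E'
from job import *
lane(.08)
cv2.imwrite('pics/lane1.png',np.hstack([camera('scene')[130:330,270:470,::-1].repeat(2,0).repeat(2,1),camera('top')[130:330,100:300,::-1].repeat(2,0).repeat(2,1)]))
E
```

```text
True
down 38.5 [0.5188 0.347  0.0264] 0.0587 [0.5 0.6 3.5]
False
True
pushed 44.9 [0.5555 0.3447 0.0241] -0.0003 [-1.8  1.   3.9]
rack xy -0.04289886266045493 0.08001473123645886
```

View pics/lane1.png

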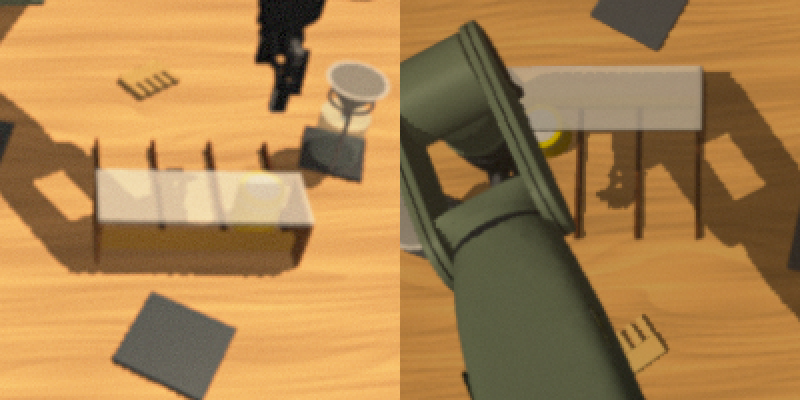

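```bash
cat >> job.py <<'E'
def push(y,z=.024,start=-.075):
    move_l([*rack(start,y),.13]); close(20); move_l([*rack(start,y),z])
    last=None
    for x in np.arange(-.05,-.004,.004):
        if x<start: continue
        hit=move_l([*rack(x,y),z],max_speed=.03,stop_force=25); pause(.15); s=read_state()
        d=np.array(s['tool_pos'])[:2]-rk[:2]; rx=np.cos(TH)*d[0]+np.sin(TH)*d[1]
        print(round(x,3),hit,round(rx,4),np.array(s['contact_force']).round(1))
        if hit or s['contact_force'][0]<-12: break
    move_l([*rack(start,y),z]); move_l([*rack(start,y),.16]); release(); print(read_state()['time_s'])
E
python3 - <<'E'
from job import *
push(.08)
move_pose([*rack(-.05,.0),.22],down(TH))
cv2.imwrite('pics/lane2.png',np.hstack([camera('wrist')[:,:,::-1][:400,:400],camera('top')[130:330,100:300,::-1].repeat(2,0).repeat(2,1)]))
E
```

```text
-0.05 False -0.0503 [ 0.9 -0.1 -0.9]
-0.046 False -0.046 [ 0.4  0.8 -0. ]
-0.042 False -0.0435 [-5.1  0.6  2.5]
-0.038 False -0.0437 [-18.1  -1.1  11. ]
53.7667
```

View pics/lane2.png

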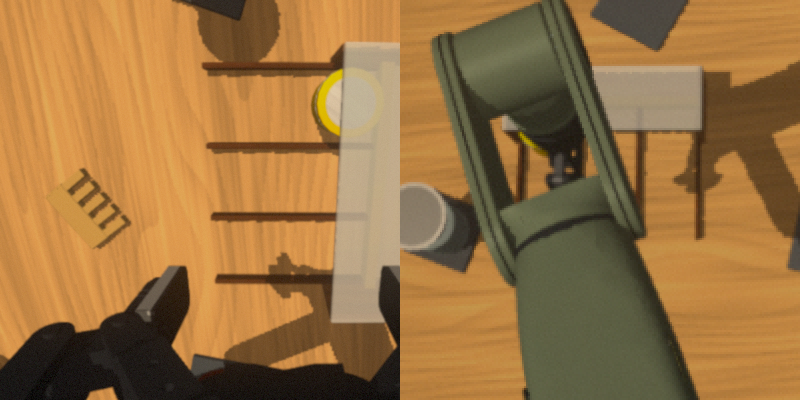

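Run:
```python
from job import *
c=campose('wrist')
def inr(P): d=np.atleast_2d(P)[:,:2]-rk[:2]; k,n=np.cos(TH),np.sin(TH); return np.c_[k*d[:,0]+n*d[:,1],-n*d[:,0]+k*d[:,1]]
print('lid rim left/center',inr(onz(c,[(313,102),(348,102)],.066)))
print('roof edge',inr(onz(c,[(345,44),(332,321),(341,102)],.084)))
print('rail ends',inr(onz(c,[(204,66),(209,146),(214,217),(218,280)],.015)))
print('stopbar',inr(onz(c,[(372,200)],.025)))
s=read_state();print(s['tool_pos'],s['time_s'])
# project rack model
k,n=np.cos(TH),np.sin(TH)
for p in [(0,.129,.084),(0,-.129,.084),(-.13,.12,.015),(-.13,.04,.015),(-.13,-.04,.015),(-.13,-.12,.015)]:
    print(p,proj(c,[*rack(p[0],p[1]),p[2]])[0])
```

```text
lid rim left/center [[-0.0262  0.0822]
 [ 0.0041  0.0824]]
roof edge [[-0.0037  0.1254]
 [-0.0033 -0.125 ]
 [-0.005   0.0818]]
rail ends [[-0.1307  0.1184]
 [-0.1301  0.0396]
 [-0.1295 -0.0387]
 [-0.1297 -0.1174]]
stopbar [[ 0.0428 -0.0162]]
[0.543  0.2656 0.219 ] 54.3583
(0, 0.129, 0.084) [349.9262  39.1457]
(0, -0.129, 0.084) [335.1053 324.3891]
(-0.13, 0.12, 0.015) [204.5674  64.2371]
(-0.13, 0.04, 0.015) [209.1062 145.6522]
(-0.13, -0.04, 0.015) [213.5826 218.0905]
(-0.13, -0.12, 0.015) [217.8563 281.9068]
```

```bash
cat >> job.py <<'E'
def tilt(a):
    x=np.array([np.cos(TH),np.sin(TH),0]); u=np.array([0,0,1.])
    tz=np.sin(a)*x-np.cos(a)*u; ty=np.cross(u,x); tx=np.cross(ty,tz)
    q=R.from_matrix(np.c_[tx,ty,tz]).as_quat(); return [q[3],q[0],q[1],q[2]]
def push(y,z=.02,start=-.165,a=.35):
    move_pose([*rack(start,y),.15],tilt(a)); close(20); move_l([*rack(start,y),z])
    for x in [-.06]+list(np.arange(-.045,-.004,.004)):
        if x<start: continue
        hit=move_l([*rack(x,y),z],max_speed=.04,stop_force=25); pause(.15); s=read_state()
        d=np.array(s['tool_pos'])[:2]-rk[:2]; rx=np.cos(TH)*d[0]+np.sin(TH)*d[1]
        print(round(x,3),hit,round(rx,4),np.array(s['contact_force']).round(1))
        if x>-.045 and (hit or s['contact_force'][0]<-12): break
    move_l([*rack(x-.05,y),z]); move_l([*rack(x-.06,y),.16]); release(); print(read_state()['time_s'])
E
python3 - <<'E'
from job import *
print([inverse_kinematics([*rack(x,y),z],tilt(.35)) is not None for y in(.08,0,-.08) for x in(-.165,-.02) for z in (.02,.15)])
push(.08,start=-.09)
move_pose([*rack(-.05,.0),.22],down(TH)); pause(.3)
c=campose('wrist')
cv2.imwrite('pics/lane3.png',camera('wrist')[:400,:400,::-1])
print(proj(c,[*rack(.018,.08),.066]),proj(c,[*rack(-.012,.08),.066]))
E
```

```text
[True, True, True, True, True, True, True, True, True, True, True, True]
-0.06 False -0.0604 [ 0.4 -0.8  0.6]
-0.045 False -0.0452 [ 0.2 -0.7  0.3]
-0.041 False -0.041 [-0.3  0.2  0.3]
-0.037 False -0.037 [ 0.9 -0.3  0.9]
-0.033 False -0.033 [-0.1 -0.   0.2]
-0.029 False -0.0289 [-0.6 -0.1  0.1]
-0.025 False -0.0248 [ 0.4 -0.5 -0.1]
-0.021 False -0.0218 [-5.3  0.8  2.8]
-0.017 False -0.0214 [-16.8   1.1  10.9]
64.1167
[[362.846  105.1236]] [[328.4717 104.8343]]
```

View pics/lane3.png

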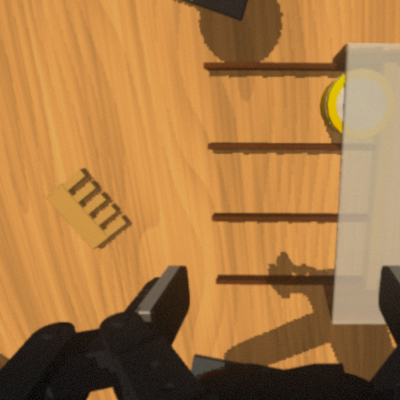

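Run:
```python
from job import *
y=.08; q=tilt(.6)
move_pose([*rack(-.07,y),.12],q); close(20); move_l([*rack(-.07,y),.02]); move_l([*rack(-.03,y),.02],max_speed=.06)
for x in (-.024,-.02,-.016,-.012,-.008):
    print(move_l([*rack(x,y),.02],max_speed=.04,stop_force=25)); pause(.15); say(x)
    if read_state()['contact_force'][0]<-14: break
d=np.array(read_state()['tool_pos'])[:2]-rk[:2]; print(np.cos(TH)*d[0]+np.sin(TH)*d[1])
move_l([*rack(-.08,y),.02]); move_l([*rack(-.09,y),.16]); release()
move_pose([*rack(-.05,.0),.22],down(TH)); pause(.3)
cv2.imwrite('pics/lane4.png',camera('wrist')[:400,:400,::-1]); print(read_state()['time_s'])
a,b=cv2.imread('pics/lane3.png').astype(int),cv2.imread('pics/lane4.png').astype(int)
for im in (a,b):   # yellow left edge per row
    h=cv2.cvtColor(im.astype(np.uint8),cv2.COLOR_BGR2HSV); m=(h[...,0]>24)&(h[...,0]<34)&(h[...,1]>190); m[:,:290]=0
    yy,xx=np.nonzero(m); print(xx.min(),len(xx))
```

```text
False
-0.024 69.2 [0.5742 0.3437 0.0199] -0.0001 [-0.2 -0.4 -0.4]
False
-0.02 69.6 [0.578  0.3433 0.0196] -0.0002 [-1.3  0.5 -0.5]
False
-0.016 70.0 [0.5786 0.3429 0.0179] -0.0001 [-12.3   0.6   4.6]
False
-0.012 70.4 [0.579  0.3428 0.0173] -0.0002 [-32.2   0.8  16.8]
-0.01927880138172252
74.075
326 335
298 333
```

```bash
cat >> job.py <<'E'
def lane(y):
    a=rack(-.08,y); move_pose([*a,.13],down(TH)); move_l([*a,.035],max_speed=.12)
    print(move_l([*a,G-.004],max_speed=.02,stop_force=3)); say('down'); release(); pause(.2)
    move_l([*a,.13]); push(y)
E
sed -i 's/\[-.06\]+list(np.arange(-.045,-.004,.004))/[-.035,-.029,-.023,-.019,-.015,-.011]/; s/x>-.045 and/x>-.03 and/' job.py
python3 - <<'E'
from job import *
import pickle
ims,st=look('L3',[([.585,-.33,.2],0)])
o=pickle.load(open('L2.pkl','rb'))[0][2]
for im in (o,ims[0]):
    h=cv2.cvtColor(im,cv2.COLOR_RGB2HSV); m=((h[...,0]>105)&(h[...,0]<125)&(h[...,1]>150)&(h[...,2]>60)); m[:, :200]=0; m[:,350:]=0
    yy,xx=np.nonzero(m); print('blue',xx.mean(),yy.mean(),len(xx))
    g=im.max(2)<40; g[:130]=0; g[270:]=0; g[:,250:]=0; yy,xx=np.nonzero(g); print('black',xx.mean(),yy.mean(),len(xx))
    r=np.abs(o.astype(int)-ims[0])[130:300,80:360]; 
print('diff',(r.max(2)>60).mean())
E
```

```text
blue 291.4766081871345 241.0204678362573 342
black 127.62546816479401 211.5430711610487 267
blue 291.9039548022599 240.51694915254237 354
black 129.29924242424244 212.20454545454547 264
diff 0.002310924369747899
```

Blue and black have not moved since the last look, so I carry on with blue.

Run:
```python
from job import *
shake([.5875,-.3705],-np.pi/2)
lane(0)
```

```text
grip 79.6 [ 0.5885 -0.3712  0.0266] 0.0579 [-0.4  0.2  4. ]
over 81.9 [ 0.5826 -0.0693  0.1604] 0.0588 [-0.1 -0.2 -3.3]
False
press 85.0 [ 0.5822 -0.068   0.0764] 0.0586 [-12.5   1.4  25.1]
held 86.3 [ 0.5822 -0.068   0.0764] 0.0587 [-12.6   1.5  25.7]
True
down 89.9 [0.5144 0.267  0.0265] 0.0585 [0.6 1.1 4.1]
-0.035 False -0.0351 [-0.9  0.9 -0.4]
-0.029 False -0.0283 [-1.   0.8  0.9]
-0.023 False -0.0228 [-1.2  0.7 -0.4]
-0.019 False -0.0221 [-8.7  0.3  6.2]
-0.015 False -0.0218 [-18.2   1.8   9.4]
101.8583
```

Run:
```python
from job import *
shake([.456,-.330],0)
lane(-.08)
move_pose([*rack(-.08,-.03),.25],down(TH)); pause(.3)
w=camera('wrist'); 
move_pose([.447,-.034+.03,.25],down(0)); pause(.3)
c=campose('wrist'); w2=camera('wrist'); np.save('w2.npy',w2)
cv2.imwrite('pics/end1.png',np.hstack([w[:400,100:500,::-1],w2[:400,100:500,::-1]]))
print(proj(c,[.4455,-.0335,.08]),read_state()['time_s'])
import pickle; pickle.dump(c,open('c2.pkl','wb'))
```

```text
grip 105.7 [ 0.4568 -0.3309  0.0263] 0.0586 [-0.8 -0.1  4.4]
over 108.0 [ 0.5818 -0.0691  0.1598] 0.0586 [ 0.7 -0.2 -3.1]
False
press 111.0 [ 0.5821 -0.068   0.0762] 0.0585 [-12.2   3.2  24.8]
held 112.3 [ 0.5822 -0.068   0.0762] 0.0586 [-12.9   2.1  25. ]
True
down 115.7 [0.5098 0.1872 0.0263] 0.0583 [-0.2  0.2  4.2]
-0.035 False -0.035 [-2.5 -0.2 -1.2]
-0.029 False -0.0281 [-0.1  0.  -0.2]
-0.023 False -0.0231 [-1.7  0.1 -0.2]
-0.019 False -0.0225 [-10.5   1.6   5.4]
-0.015 False -0.0223 [-18.1   1.4   9.5]
127.7333
[[282.187  219.3393]] 130.7833
```

View pics/end1.png

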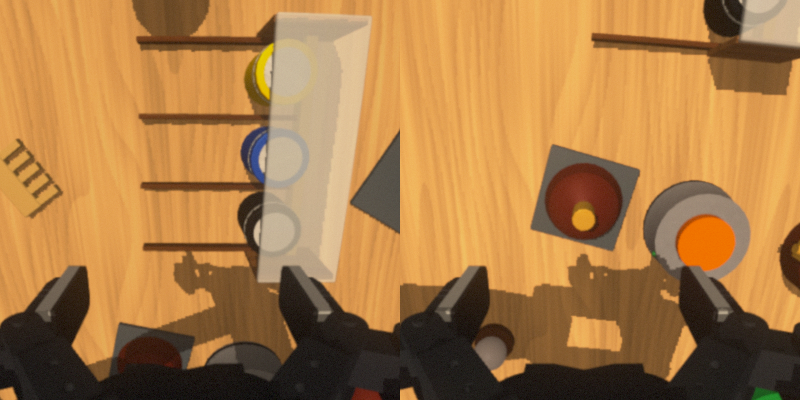

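All three pots are in line against the stop. The knob is at (584,219), within 2 px of the prediction. I now put the dome back.

Run:
```python
from job import *
k=[.446,-.0337]
move_l([*k,.15]); move_l([*k,.054],max_speed=.1); close(40); say('grip')
move_l([*k,.16]); move_l([*PAD,.16]); move_l([*PAD,.105],max_speed=.1)
print(move_l([*PAD,.091],max_speed=.03,stop_force=4)); say('down')
release(); pause(.3); say('rel'); move_l([*PAD,.2]); 
ims,st=look('L5',[([.55,-.07,.22],0),([.6,-.07,.22],0)])
move_pose([.35,-.05,.35],down(0)); pause(.5)
cv2.imwrite('pics/fin.png',np.hstack([ims[0][:400,200:460,::-1],camera('scene')[100:300,80:330,::-1].repeat(2,0).repeat(2,1)]))
print(proj(st[0],[*PAD,.122]),proj(st[0],[*PAD,.05])); say('end')
```

```text
grip 133.3 [ 0.4463 -0.0338  0.0543] 0.0227 [-1.2  0.2  2.7]
True
down 136.3 [ 0.583  -0.0682  0.0959] 0.0226 [ 1.8 -0.1  2. ]
rel 137.3 [ 0.5818 -0.0679  0.0949] 0.0852 [-0.8 -0.  -0. ]
[[326.0278 209.3692]] [[317.0029 188.4324]]
end 141.1 [ 0.3501 -0.05    0.3499] 0.086 [-0.9 -0.3 -0.4]
```

View pics/fin.png

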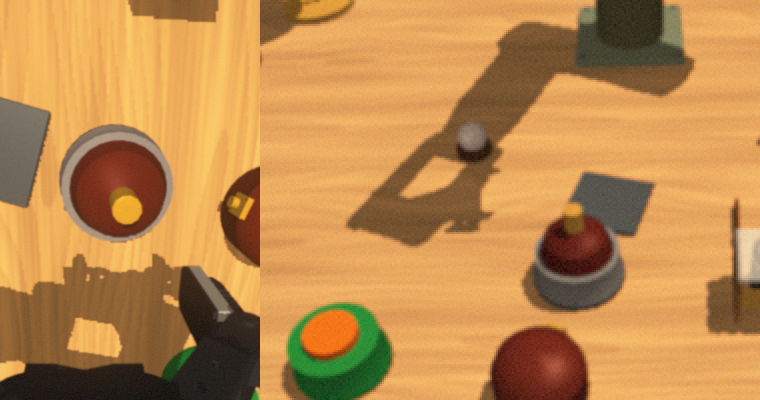

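The dome sits flat and centred on the mixer: the knob is at (126,209) in the crop, which is column 326 in the full picture, matching the prediction.

```bash
python3 -c "
from workcell import *
print(hand_in())"
```

```text
the job is handed in; nothing more can be done
None
```

The job is handed in, with no verdict returned: yellow, blue and black were shaken in that order (white was absent), each stands in its own lane against the brass stop, and the dome is back squarely on the mixer.

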